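Push a sheet blank out over the sweepings tray for sawing

ROBOT

A 6-joint arm with a two-finger parallel gripper is mounted at the origin on the work surface. World frame = base frame: x ahead of the robot, y to its left, z up, the work surface at z = 0. Lengths are in m, angles in rad, forces in N, time in s.
With the tool pointing down it reaches from about 0.35 to 0.775 m from the base axis. Payload 7.3 kg.
Tool frame: the origin (TCP) lies at the very end of the fingers, on their centre line; the grasp point (between the pads) lies 19 mm behind it (robot.pinch_z is the distance from the TCP to the grasp point, in m); z points along the fingers, y is the line along which they close (so a half turn about z gives the same grasp; the last joint's range is limited). The gripper opens to 92 mm and grips with 3 to 60 N. Pads are 19 mm wide; open, the fingers measure 130 mm over their backs; the gripper's body (75 mm by 190 mm) begins 47 mm behind the grasp point.
Start: joints at [-1.306, 0.342, 1.524, -0, 1.275, -0.146], TCP at [0.21, -0.481, 0.227] pointing down, gripper open.
Joint ranges: [-2.53, 2.53], [-0.77, 2.02], [0.04, 2.7], [-1, 4.14], [0.28, 2.66], [-3.11, 3.11]. Speed limits (rad/s): [2.57, 2.57, 3.14, 3.14, 3.14, 3.14].

INTERFACE

Orientations are given as [roll, pitch, yaw] about the fixed x, y, z axes, in that order (R = Rz(yaw) Ry(pitch) Rx(roll)).
In Python, from cell import robot gives the robot as it stands.
- The arm moves only by the tool move_arm, never from a script. Its argument "motion" is a list of rows, each a list of 6 numbers: the shift along the tool's x, y, z in units of 0.1 m (1.0 is 0.1 m), then the turn, a rotation vector about the tool's x, y, z in units of pi rad (1.0 is pi rad). In form: [[dx, dy, dz, rx, ry, rz], ...]. A call has 1 to 12 rows; each row is the pose to reach, as a shift and turn from the pose commanded when the call began, along the tool's axes at that moment, turning the shorter way round; what a row does not reach only later rows make up. A row lasts 1/8 s, in which the tool goes at most 62.5 mm and 10.7 degrees, less where a joint would pass 70% of its speed; a pose out of reach is approached as far as the arm can. A call with a number of a shift or a turn outside -1 to 1 is refused whole. A call with a gripper value outside its range is refused whole. "fingers" is the opening, from -1 (shut) to 1 (fully open), set as the call begins (left out, the last holds). The fingers move at their own pace and stop on an object; "newtons" is the grip in N (left out, the last holds). Time passes only in rows, so rows that repeat a pose let the fingers close. It gives the time, the measured TCP pose, the force, the opening and the grip force at its end, in the units of the state.
- robot.observe(): the state, without advancing time (a new reading comes with each control period).
- robot.read_camera(name): name is "scene" or "top"; returns a dict with "image" (480x640x3 uint8, red, green, blue), "range_z" (480x640 float32, m along the optical axis (not along the pixel's ray), 0 where there is no reading), "vfov" (degrees; the focal length in pixels is half the picture's height over the tangent of half this angle, whatever the lens; pixels are square), "cx", "cy" (the principal point, pixels), "k1" (the pictures are not rectified: a ray, as slopes to the right and down, at radius r is drawn at 1 + k1 r^2 times it, then the intrinsics apply), "extrinsics" (4x4, takes a point from camera to world coordinates). Camera axes: x right, y up, looking along -z (the intrinsics and any distortion apply to the point x, -y, -z); pixel columns grow to the right and rows downward; lengths in m; the calibration is good to about 2 mm. A picture is of the moment at which its call begins.
- robot.hand_in(): hands the job in; it is judged then, once.
The state is a dict: "time": time; "qpos": joint angles; "qvel": joint speeds; "joint_efforts": joint torques, N m; "tool_pos": TCP position; "tool_rot": TCP orientation; "contact_force": force on the tool from outside, world axes, zero at the start; "torque": the same for the moment, N m; "opening": finger opening in m; "grip_force": force on a finger pad.
Only numpy, scipy, OpenCV 4.12 (cv2) and the standard library are available. Lean on these libraries where they do the work, as an engineer would, in place of code of your own. Each camera call takes 0.05 s, during which the arm holds its last target. There are 200 camera calls.

TASK

Get the steel blank ready for sawing: with your fingertips, push it along the wooden ledge until the scribed line near its leading short end comes to the ledge's end, about 25 mm of blank sticking out, at the end where the shallow aluminium sweepings tray stands, with its long side square against the fence. Only push it and keep it flat on the ledge, do not pick it up, and leave the tray, the pitch bowl, the hammer and the jar where they are.

Things in the scene. Friction and masses are not known exactly. Their poses are not given: they have to be found in the camera images.
- ledge: Fixed hardwood block, 150 mm in x, 320 mm in y (its length), 60 mm high; origin at the centre of its underside, on the bench. A fence strip 18 mm wide runs along the whole length of its far side, rising 12 mm above the ledge's top; the fence's inner face is at x = +57 mm. Both ends (y = -160 and +160 mm) are open.
- blank: Loose flat steel plate, 95 mm in x, 120 mm in y, 6 mm thick, about 0.4 to 0.65 kg; origin at the centre of its underside. It lies flat on the ledge's top, short of both ends, somewhat away from the fence and slightly askew, its y axis roughly along the ledge's. A thin dark line is scribed across it 25 mm in from each of its short ends. Touching the fence squarely, its origin is at x = +9.5 mm in the ledge's frame.
- tray: Loose shallow open aluminium tray, 140 mm in x, 110 mm in y, 30 mm high, standing on the bench just beyond one end of the ledge (either end, its centre about 225 mm from the ledge's centre); origin at the centre of its underside. It marks the end over which the blank is to stick out. To be left alone.
- pitch_bowl: Loose round black iron bowl filled with pitch, 108 mm across, 50 mm high, standing on the bench beyond the other end of the ledge; origin at the centre of its underside. To be left alone.
- hammer: Loose hammer lying on the bench on the far side of the ledge, beyond the fence, roughly along the ledge. To be left alone.
- jar: Loose small glass jar with a metal cap, 52 mm across, 75 mm high, standing on the bench beyond the fence; origin at the centre of its underside. To be left alone.
Things that resemble listed ones, but are neither listed nor needed, are in the scene too. What is meant by the blank is not blue or pink, and is the smaller of those in its own colour.

How it is judged:
At the end, for the whole second after the job is handed in: The blank lies flat and still on the ledge, sticking out 17 to 33 mm past the end where the tray stands, its long side within 4 mm of the fence and square to it within 0.05 rad (((y of tray in the frame of ledge above 0 m and y of blank in the frame of ledge between 0.117 and 0.133 m) or (y of tray in the frame of ledge below 0 m and y of blank in the frame of ledge between -0.133 and -0.117 m)) and x of blank in the frame of ledge above 0.0055 m and angle between the y axis of blank and the y axis of ledge, either way round below 0.05 rad and z of blank in the frame of ledge between 0.056 and 0.064 m and angle between blank's own z axis and vertical below 0.04 rad and linear speed of blank below 0.01 m/s); the robot touches nothing.
It fails at once if the blank is lifted off the ledge (more than 10 mm) or tipped up (more than 0.15 rad) (z of blank in the frame of ledge above 0.07 m or angle between blank's own z axis and vertical above 0.15 rad).
It fails at once if the blank falls off the ledge (z of blank in the frame of ledge below 0.045 m).
It fails at once if the tray, pitch bowl, hammer or jar is moved more than 20 mm (distance of any of tray, pitch_bowl, hammer, jar from where it was at the start of the episode above 0.02 m).
It also fails if it takes over 45 s, if anything falls off the work surface, if the arm or the gripper's body presses on something with over 40 N, if the wrist force passes 120 N, or if a joint passes its speed limit or range.

## Working session

There is one attempt and no reset: what is moved stays moved. The work goes in short steps, Python scripts to look and compute and a tool call to move; the robot and the scene stay as the last step left them, time stands still between calls to the robot, and variables do not carry over. Pictures are saved under pics/ and viewed, at most 10 in all, crops included, and the job is handed in when it is done.

Besides the shell and the picture viewer there is one more tool, called as a command line: name --pt "numbers of a row" for each row, then --argument value for the rest. move_arm: Moves the arm, as the interface text tells. Shifts and turns lie within -1 to 1; 1 stands for 0.1 m of shift or pi rad of turn. Its arguments: {"type":"object","properties":{"motion":{"type":"array"},"fingers":{"type":"number"},"newtons":{"type":"number"}},"required":["motion"]}

```bash
mkdir -p pics; cat > h.py <<'E'
import numpy as np, cv2
from cell import robot
def cam(n):
    c=robot.read_camera(n); h,w=c["image"].shape[:2]
    f=h/2/np.tan(np.radians(c["vfov"])/2)
    v,u=np.mgrid[0:h,0:w].astype(float)
    K=np.array([[f,0,c["cx"]],[0,f,c["cy"]],[0,0,1.]])
    p=cv2.undistortPoints(np.stack([u.ravel(),v.ravel()],1)[:,None],K,np.array([c["k1"],0,0,0.]))[:,0].reshape(h,w,2)
    z=c["range_z"]; P=np.stack([p[...,0]*z,-p[...,1]*z,-z,np.ones_like(z)],-1)@c["extrinsics"].T
    c["P"]=P[...,:3]; c["ray"]=p; return c
E
python3 - <<'E'
from h import *
for n in("top","scene"):
    c=cam(n); cv2.imwrite(f"pics/{n}0.png",c["image"][...,::-1]); np.save(n+"P.npy",c["P"]); np.save(n+"I.npy",c["image"])
    print(n,c["extrinsics"].round(3).tolist(),c["k1"])
print(robot.observe())
E
```

```text
top [[0.016, 0.998, -0.057, 0.475], [-1.0, 0.015, -0.011, 0.016], [-0.01, 0.057, 0.998, 0.994], [0.0, 0.0, 0.0, 1.0]] 0.006027632372922224
scene [[0.281, -0.626, 0.728, 1.201], [0.96, 0.194, -0.204, -0.16], [-0.014, 0.755, 0.655, 0.643], [0.0, 0.0, 0.0, 1.0]] -0.114638362922837
{'time': 0.1, 'qpos': array([-1.30600457e+00,  3.42623167e-01,  1.52489441e+00,  1.76102508e-05,
        1.27540396e+00, -1.45990904e-01]), 'qvel': array([-0.00012976, -0.00083471, -0.00244383, -0.00026626,  0.00071545,
       -0.00117159]), 'joint_efforts': array([ 1.43071928e-03, -4.32004452e+01, -2.44694549e+01,  7.18608429e-02,
        5.26282412e-02, -4.81421068e-05]), 'tool_pos': array([ 0.20958349, -0.48096881,  0.22613942]), 'tool_rot': array([-3.14028035e+00, -2.09978198e-04,  4.10777382e-01]), 'contact_force': array([-0.14496016,  0.42669593,  0.12519137]), 'torque': array([-0.00166893, -0.03198697,  0.02802129]), 'grip_force': 0.0, 'opening': 0.09194476487496692}
```

View pics/top0.png

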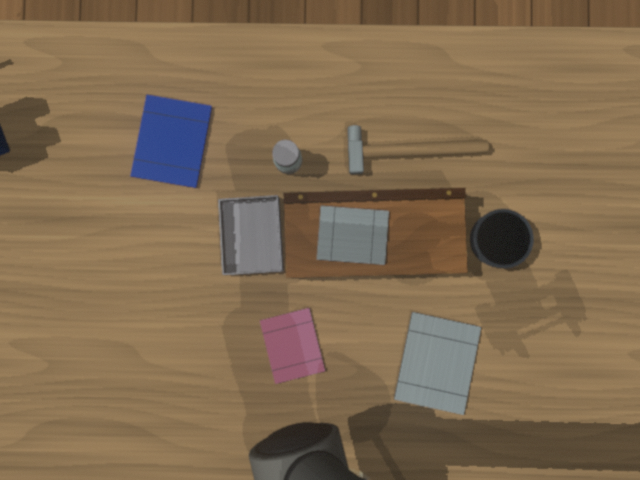

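View pics/scene0.png

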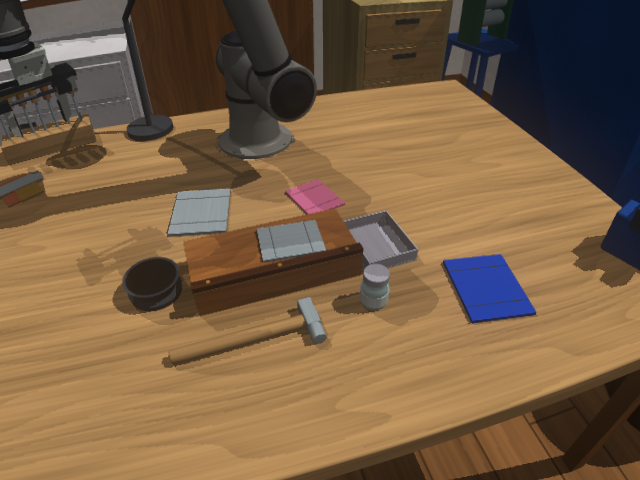

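The top view (image up is +x, left is +y) shows the ledge at columns 285-466, rows 190-278, with its fence at the top. The grey blank on it spans (318-389, 207-264), the tray is at the left (+y) and the bowl at the right. Next I measure the blank and ledge.

```bash
cat >> h.py <<'E'
def rect(Q):
    (c,s,a)=cv2.minAreaRect((Q[:,:2]*1000).astype(np.float32)); return np.round(c,1),np.round(s,1),round(a,2)
def blank(c):
    P,I=c["P"],c["image"].astype(int)
    box=(P[...,0]>.3)&(P[...,0]<.65)&(abs(P[...,1])<.35)
    m=box&(P[...,2]>.055)&(P[...,2]<.080)
    grey=(I[...,2]>=I[...,0]-5)&(I.sum(-1)>200)
    g=(m&grey).astype(np.uint8)
    g=cv2.morphologyEx(g,cv2.MORPH_CLOSE,np.ones((5,5)));g=cv2.morphologyEx(g,cv2.MORPH_OPEN,np.ones((5,5)))
    n,l,st,_=cv2.connectedComponentsWithStats(g); k=1+st[1:,4].argmax()
    return P[(l==k)&(P[...,2]>.05)],m,l==k
E
python3 - <<'E'
from h import *
c=dict(P=np.load("topP.npy"),image=np.load("topI.npy"))
Q,m,g=blank(c); P=c["P"]
print("blank",rect(Q),np.median(Q[:,2]))
M=cv2.morphologyEx(m.astype(np.uint8),cv2.MORPH_OPEN,np.ones((5,5)))
n,l,st,_=cv2.connectedComponentsWithStats(M);print(st)
k=1+st[1:,4].argmax(); L=P[l==k]; print("ledge",rect(L))
wood=P[(l==k)&~cv2.dilate(g.astype(np.uint8),np.ones((5,5))).astype(bool)];print("wood z pct",np.percentile(wood[:,2],[5,25,50,75,95]))
for n,(u,v) in dict(tray=(250,235),trayrim=(250,199),bowl=(502,239),jar=(286,155),ham=(355,150),fence=(375,195),blank=(354,235)).items(): print(n,P[v,u].round(3))
for n,(u0,v0,u1,v1) in dict(tray=(205,185,284,285),bowl=(468,200,540,275)).items():
    q=P[v0:v1,u0:u1].reshape(-1,3);q=q[(q[:,2]>.02)&(q[:,2]<.056)];print(n,q.min(0).round(3),q.max(0).round(3))
# column profile of z along ledge mid col
print([(v,*P[v,430].round(3)[[0,2]]) for v in range(184,204)],[(v,*P[v,430].round(3)[[0,2]]) for v in range(270,284,2)])
E
```

```text
blank (array([528.5, -23.2]), array([119.2, 110. ]), 87.53) 0.06673762981150955
[[     0      0    640    480 291837]
 [   284    187    183     91  15363]]
ledge (array([540.6, -63.8]), array([150.9, 320.7]), 2.64)
wood z pct [0.05812909 0.05983367 0.06111295 0.06292956 0.07363504]
tray [0.537 0.167 0.003]
trayrim [0.603 0.166 0.02 ]
bowl [ 0.534 -0.29   0.052]
jar [0.675 0.096 0.076]
ham [ 0.696 -0.028  0.027]
fence [ 0.606 -0.062  0.075]
blank [ 0.536 -0.026  0.069]
tray [0.462 0.102 0.02 ] [0.608 0.221 0.036]
bowl [ 0.482 -0.35   0.037] [ 0.589 -0.242  0.055]
[(184, np.float64(0.639), np.float64(0.002)), (185, np.float64(0.637), np.float64(0.003)), (186, np.float64(0.636), np.float64(-0.002)), (187, np.float64(0.633), np.float64(0.001)), (188, np.float64(0.631), np.float64(0.002)), (189, np.float64(0.619), np.float64(0.07)), (190, np.float64(0.617), np.float64(0.068)), (191, np.float64(0.615), np.float64(0.073)), (192, np.float64(0.613), np.float64(0.072)), (193, np.float64(0.611), np.float64(0.072)), (194, np.float64(0.61), np.float64(0.073)), (195, np.float64(0.608), np.float64(0.07)), (196, np.float64(0.606), np.float64(0.073)), (197, np.float64(0.604), np.float64(0.075)), (198, np.float64(0.602), np.float64(0.073)), (199, np.float64(0.601), np.float64(0.068)), (200, np.float64(0.601), np.float64(0.057)), (201, np.float64(0.599), np.float64(0.061)), (202, np.float64(0.597), np.float64(0.063)), (203, np.float64(0.595), np.float64(0.061))] [(270, np.float64(0.477), np.float64(0.061)), (272, np.float64(0.473), np.float64(0.058)), (274, np.float64(0.469), np.float64(0.0)), (276, np.float64(0.466), np.float64(-0.0)), (278, np.float64(0.462), np.float64(0.003)), (280, np.float64(0.458), np.float64(0.0)), (282, np.float64(0.454), np.float64(0.002))]
```

```bash
cat >> h.py <<'E'
LC=np.array([.5406,-.0638]); LY=np.radians(2.64)
RL=np.array([[np.cos(LY),-np.sin(LY)],[np.sin(LY),np.cos(LY)]])
def blank2(c,z=.066):
    I=c["image"].astype(int); P=c["P"]
    E=c["extrinsics"]; d=np.stack([c["ray"][...,0],-c["ray"][...,1],-np.ones(I.shape[:2])],-1)@E[:3,:3].T
    X=E[:3,3]+d*((z-E[2,3])/d[...,2])[...,None]
    q=(X[...,:2]-LC)@RL
    g=(I[...,2]>=I[...,0])&(I.sum(-1)>150)&(abs(q[...,0])<.075)&(q[...,1]<.2)&(q[...,1]>-.165)&(P[...,2]>.055)&(P[...,2]<.08)
    g=g.astype(np.uint8); g=cv2.morphologyEx(g,cv2.MORPH_CLOSE,np.ones((5,5)));g=cv2.morphologyEx(g,cv2.MORPH_OPEN,np.ones((7,7)))
    n,l,st,_=cv2.connectedComponentsWithStats(g); k=1+st[1:,4].argmax()
    return rect(q[l==k]),cv2.boxPoints(cv2.minAreaRect((q[l==k]*1000).astype(np.float32))).round(1),st[k]
E
python3 - <<'E'
from h import *
c=cam("top"); print(blank2(c))
I=c["image"][180:290,275:475]; cv2.imwrite("pics/crop1.png",cv2.resize(I,None,fx=4,fy=4,interpolation=cv2.INTER_CUBIC)[...,::-1])
E
```

```text
((array([-2.3, 40.3]), array([118.5,  92. ]), 83.77), array([[-54.4, -13.6],
       [ 37. , -23.6],
       [ 49.9,  94.2],
       [-41.6, 104.2]], dtype=float32), array([ 318,  207,   70,   56, 3505], dtype=int32))
```

View pics/crop1.png

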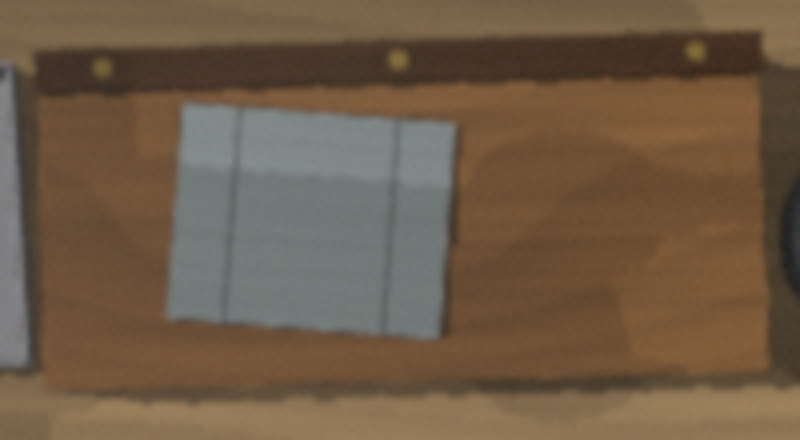

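```bash
cat >> h.py <<'E'
from scipy.spatial.transform import Rotation as Ro
def go(x,y,z,yaw):
    s=robot.observe(); R=Ro.from_euler("xyz",s["tool_rot"])
    t=np.r_[LC+RL@np.array([x,y])/1000,z]; d=R.inv().apply(t-s["tool_pos"])/.1
    r=(R.inv()*Ro.from_euler("xyz",[np.pi,0,LY+yaw])).as_rotvec()/np.pi
    print("t",round(s["time"],2),"ledge xy",(RL.T@(s["tool_pos"][:2]-LC)*1000).round(1),s["tool_pos"][2].round(4),"F",s["contact_force"].round(1),"->",d.round(3),r.round(3))
E
python3 -c "
from h import *
go(-76,40,.13,0)"
```

```text
t 0.15 ledge xy [-349.9 -401.5] 0.2262 F [ 0.2  0.1 -0.4] -> [ 4.133 -3.147  0.966] [-0.     0.     0.116]
```

move_arm --pt "0.5 -0.38 0 0 0 0" --pt "1 -0.76 0 0 0 0" --fingers 0.3

```text
time: 0.4
tool_pos: [0.271, -0.371, 0.2262]
tool_rot: [-3.141, -0.0, 0.409]
contact_force: [1.4, 0.2, -0.4]
opening: 0.0761
grip_force: 0.0
```

move_arm --pt "0.5 -0.38 0 0 0 0" --pt "1 -0.76 0 0 0 0"

```text
time: 0.65
tool_pos: [0.3323, -0.2614, 0.2267]
tool_rot: [3.141, -0.0, 0.41]
contact_force: [0.8, 0.2, 0.2]
opening: 0.0605
grip_force: 0.0
```

move_arm --pt "0.5 -0.38 0 0 0 0" --pt "1 -0.76 0 0 0 0"

```text
time: 0.9
tool_pos: [0.3934, -0.1522, 0.2268]
tool_rot: [3.141, -0.0, 0.41]
contact_force: [0.7, -0.6, 1.0]
opening: 0.0596
grip_force: 0.0
```

move_arm --pt "0.5 -0.38 0 0 0 0" --pt "1 -0.76 0 0 0 0.05" --pt "1 -0.76 0 0 0 0.116" --pt "1 -0.76 0 0 0 0.116"

```text
time: 1.4
tool_pos: [0.4541, -0.0437, 0.2264]
tool_rot: [-3.142, 0.001, 0.048]
contact_force: [-0.2, -0.7, 0.4]
opening: 0.0596
grip_force: 0.0
```

```bash
python3 -c "
from h import *
go(-76,40,.10,0)"
```

```text
t 1.4 ledge xy [-85.5  24.1] 0.2264 F [-0.2 -0.7  0.4] -> [ 0.096 -0.159  1.264] [-0.     0.     0.001]
```

move_arm --pt "0.09 -0.16 0.4 0 0 0" --pt "0.09 -0.16 0.8 0 0 0" --pt "0.09 -0.16 1.0 0 0 0" --pt "0.09 -0.16 1.0 0 0 0"

```text
time: 1.9
tool_pos: [0.4611, -0.0287, 0.1255]
tool_rot: [-3.141, 0.003, 0.047]
contact_force: [-0.0, 0.3, 0.2]
opening: 0.0593
grip_force: 0.0
```

```bash
python3 -c "
from h import *
go(-76,40,.063,0)
c=cam('scene');cv2.imwrite('pics/s1.png',c['image'][100:360,120:480][...,::-1].repeat(2,0).repeat(2,1))"
```

```text
t 1.9 ledge xy [-77.8  38.7] 0.1255 F [-0.   0.3  0.2] -> [ 0.02  -0.013  0.625] [-0.     0.001  0.   ]
```

View pics/s1.png

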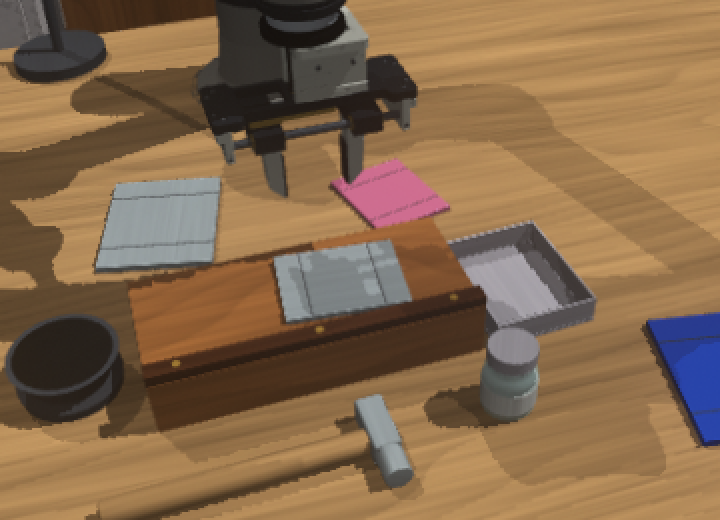

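The crop shows the fingers spread along the ledge, above the blank's near side and clear of everything. I'll descend, then push towards the fence.

move_arm --pt "0 -0.01 0.3 0 0 0" --pt "0 -0.01 0.5 0 0 0" --pt "0 -0.01 0.58 0 0 0" --pt "0 -0.01 0.62 0 0 0" --pt "0 -0.01 0.62 0 0 0"

```text
time: 2.58
tool_pos: [0.4628, -0.0273, 0.0653]
tool_rot: [3.141, -0.001, 0.046]
contact_force: [0.3, 0.3, -0.2]
opening: 0.0595
grip_force: 0.0
```

move_arm --pt "0.03 0 0 0 0 0" --pt "0.06 0 0 0 0 0" --pt "0.09 0 0 0 0 0" --pt "0.12 0 0 0 0 0" --pt "0.15 0 0 0 0 0" --pt "0.18 0 0 0 0 0" --pt "0.2 0 0 0 0 0" --pt "0.22 0 0 0 0 0" --pt "0.24 0 0 0 0 0" --pt "0.25 0 0 0 0 0" --pt "0.26 0 0 0 0 0" --pt "0.27 0 0 0 0 0"

```text
time: 4.08
tool_pos: [0.4893, -0.0258, 0.0647]
tool_rot: [3.142, 0.0, 0.046]
contact_force: [-4.1, -1.7, 1.1]
opening: 0.0598
grip_force: 1.5
```

```bash
python3 -c "
from h import *
go(-47.5,40,.063,0)
c=cam('top');print(blank2(c))"
```

```text
t 4.08 ledge xy [-49.5  40.3] 0.0647 F [-4.1 -1.7  1.1] -> [0.02  0.003 0.017] [0. 0. 0.]
((array([39.3, 43.3]), array([118.1,  36.1]), 84.79), array([[ 16. , -13.8],
       [ 51.9, -17.1],
       [ 62.6, 100.5],
       [ 26.7, 103.8]], dtype=float32), array([317, 202,  67,  22, 993], dtype=int32))
```

move_arm --pt "-0.12 0 0 0 0 0" --pt "-0.25 0 0 0 0 0" --pt "-0.25 0 0.02 0 0 0" --pt "-0.25 0 0.025 0 0 0" --pt "-0.25 0 0.025 0 0 0"

```text
time: 4.75
tool_pos: [0.4647, -0.027, 0.0622]
tool_rot: [3.141, -0.001, 0.046]
contact_force: [0.3, -1.1, 0.3]
opening: 0.0594
grip_force: 0.0
```

```bash
python3 -c "
from h import *
go(-47.5,40,.0625,0)
c=cam('top');print(blank2(c))
I=c['image'][180:290,275:475]; cv2.imwrite('pics/crop2.png',cv2.resize(I,None,fx=4,fy=4)[...,::-1])"
```

```text
t 4.75 ledge xy [-74.1  40.2] 0.0622 F [ 0.3 -1.1  0.3] -> [ 0.266  0.002 -0.003] [ 0. -0.  0.]
((array([17.8, 43.4]), array([118.,  76.]), 88.18), array([[-22. , -14.3],
       [ 53.9, -16.7],
       [ 57.7, 101.2],
       [-18.3, 103.6]], dtype=float32), array([ 317,  202,   68,   44, 2461], dtype=int32))
```

View pics/crop2.png

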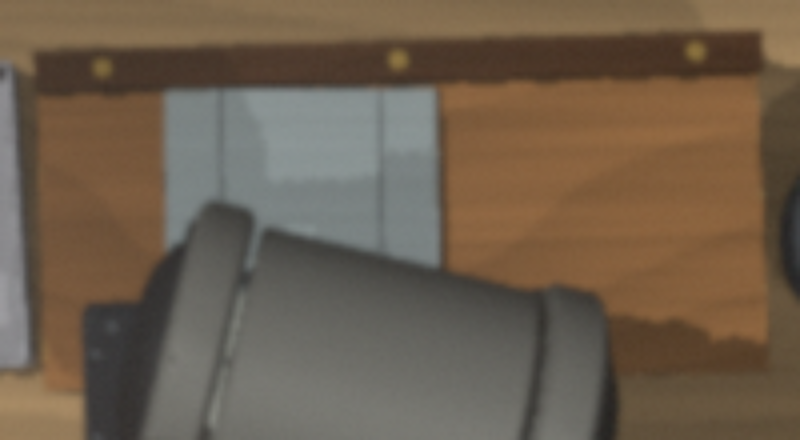

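The blank is now nearly on the fence, with its trailing corner about 3-4 mm off. I'll push a little further at the lower height.

move_arm --pt "0.1 0 0 0 0 0" --pt "0.2 0 0 0 0 0" --pt "0.23 0 0 0 0 0" --pt "0.24 0 0 0 0 0" --pt "0.25 0 0 0 0 0" --pt "0.26 0 0 0 0 0" --pt "0.265 0 0 0 0 0" --pt "0.27 0 0 0 0 0" --pt "0.27 0 0 0 0 0"

```text
time: 5.92
tool_pos: [0.4912, -0.0258, 0.0621]
tool_rot: [3.142, 0.0, 0.046]
contact_force: [-2.1, -1.6, -1.0]
opening: 0.0598
grip_force: 1.2
```

move_arm --pt "0.005 0 0 0 0 0" --pt "0.01 0 0 0 0 0" --pt "0.015 0 0 0 0 0" --pt "0.02 0 0 0 0 0" --pt "0.02 0 0 0 0 0"

```text
time: 6.55
tool_pos: [0.4916, -0.0256, 0.062]
tool_rot: [-3.141, 0.004, 0.047]
contact_force: [-8.0, -2.1, 3.4]
opening: 0.0596
grip_force: 4.1
```

move_arm --pt "0.01 0 0 0 0 0" --pt "0.02 0 0 0 0 0" --pt "0.02 0 0 0 0 0"

```text
time: 6.92
tool_pos: [0.4918, -0.0255, 0.0619]
tool_rot: [-3.141, 0.008, 0.047]
contact_force: [-12.4, -3.3, 7.6]
opening: 0.0599
grip_force: 7.0
```

move_arm --pt "-0.15 0 0 0 0 0" --pt "-0.3 0 0 0 0 0" --pt "-0.3 0 -0.3 0 0 0" --pt "-0.3 0 -0.7 0 0 0" --pt "-0.3 0 -0.7 0 0 0"

```text
time: 7.55
tool_pos: [0.4683, -0.0273, 0.1353]
tool_rot: [3.14, -0.009, 0.047]
contact_force: [0.4, -0.8, -0.2]
opening: 0.0595
grip_force: 0.0
```

```bash
python3 -c "
from h import *
go(9.5,-55,.13,np.pi/2)
c=cam('top');print(blank2(c))"
```

```text
t 7.55 ledge xy [-70.5  39.8] 0.1353 F [ 0.4 -0.8 -0.2] -> [0.799 0.948 0.062] [ 0.003 -0.002 -0.5  ]
((array([24.9, 44.9]), array([118.2,  69. ]), 88.23), array([[-11.4, -13.1],
       [ 57.5, -15.3],
       [ 61.2, 102.9],
       [ -7.8, 105. ]], dtype=float32), array([ 316,  200,   68,   40, 2141], dtype=int32))
```

move_arm --pt "0.2 0.2 0 0 0 -0.055" --pt "0.4 0.4 0 0 0 -0.11" --pt "0.6 0.6 0 0 0 -0.165" --pt "0.77 0.8 0 0 0 -0.22" --pt "0.77 0.92 0 0 0 -0.275" --pt "0.77 0.92 0 0 0 -0.33" --pt "0.77 0.92 0 0 0 -0.385" --pt "0.77 0.92 0 0 0 -0.44" --pt "0.77 0.92 0 0 0 -0.5" --pt "0.77 0.92 0 0 0 -0.5" --fingers -0.13

```text
time: 8.85
tool_pos: [0.5463, -0.115, 0.131]
tool_rot: [-3.14, -0.001, 1.616]
contact_force: [-0.1, -0.4, 0.1]
opening: 0.0397
grip_force: 0.0
```

```bash
python3 -c "
from h import *
go(7,-50,.0625,np.pi/2)"
```

```text
t 8.85 ledge xy [  3.3 -51.5] 0.131 F [-0.1 -0.4  0.1] -> [0.014 0.037 0.685] [-0. -0. -0.]
```

move_arm --pt "0 0.03 0.3 0 0 0" --pt "0 0.03 0.55 0 0 0" --pt "0 0.03 0.64 0 0 0" --pt "0 0.03 0.685 0 0 0" --pt "0 0.03 0.685 0 0 0"

```text
time: 9.48
tool_pos: [0.5498, -0.1152, 0.0641]
tool_rot: [3.141, 0.0, 1.616]
contact_force: [-0.5, -0.0, 0.3]
opening: 0.0401
grip_force: 0.0
```

```bash
python3 -c "
from h import *
go(7,55.5,.0625,np.pi/2)
c=cam('top');print(blank2(c))"
```

```text
t 9.47 ledge xy [  6.9 -51.8] 0.0641 F [-0.5 -0.   0.3] -> [1.073e+00 1.000e-03 1.500e-02] [ 0.  0. -0.]
((array([10.9, 46.5]), array([115.4,  94.6]), 89.78), array([[-36.6, -11. ],
       [ 58. , -11.4],
       [ 58.4, 104. ],
       [-36.2, 104.4]], dtype=float32), array([ 316,  200,   66,   55, 3362], dtype=int32))
```

move_arm --pt "0.1 0 0.015 0 0 0" --pt "0.17 0 0.015 0 0 0" --pt "0.21 0 0.015 0 0 0" --pt "0.25 0 0.015 0 0 0" --pt "0.29 0 0.015 0 0 0" --pt "0.33 0 0.015 0 0 0" --pt "0.37 0 0.015 0 0 0" --pt "0.41 0 0.015 0 0 0" --pt "0.45 0 0.015 0 0 0" --pt "0.49 0 0.015 0 0 0" --pt "0.53 0 0.015 0 0 0" --pt "0.57 0 0.015 0 0 0"

```text
time: 11.02
tool_pos: [0.547, -0.058, 0.0623]
tool_rot: [3.141, 0.0, 1.617]
contact_force: [0.8, -3.5, 0.9]
opening: 0.0396
grip_force: 2.2
```

move_arm --pt "0.04 0 0 0 0 0" --pt "0.08 0 0 0 0 0" --pt "0.12 0 0 0 0 0" --pt "0.16 0 0 0 0 0" --pt "0.2 0 0 0 0 0" --pt "0.24 0 0 0 0 0" --pt "0.28 0 0 0 0 0" --pt "0.32 0 0 0 0 0" --pt "0.35 0 0 0 0 0" --pt "0.38 0 0 0 0 0" --pt "0.4 0 0 0 0 0" --pt "0.4 0 0 0 0 0"

```text
time: 12.52
tool_pos: [0.545, -0.0179, 0.0622]
tool_rot: [-3.142, -0.0, 1.617]
contact_force: [0.0, -3.6, 3.5]
opening: 0.04
grip_force: 1.6
```

```bash
python3 -c "
from h import *
go(7,55.5,.0625,np.pi/2)
c=cam('top');print(blank2(c))
I=c['image'][170:300,200:400]; cv2.imwrite('pics/crop3.png',cv2.resize(I,None,fx=4,fy=4)[...,::-1])"
```

```text
t 12.53 ledge xy [ 6.5 45.6] 0.0622 F [ 0.  -3.6  3.5] -> [ 0.099  0.005 -0.003] [-0. -0.  0.]
((array([  9.9, 156.4]), array([40.6, 95.4]), 88.56), array([[-38.3, 137.3],
       [ 57.1, 134.9],
       [ 58.1, 175.5],
       [-37.3, 177.9]], dtype=float32), array([ 275,  203,   24,   55, 1200], dtype=int32))
```

View pics/crop3.png

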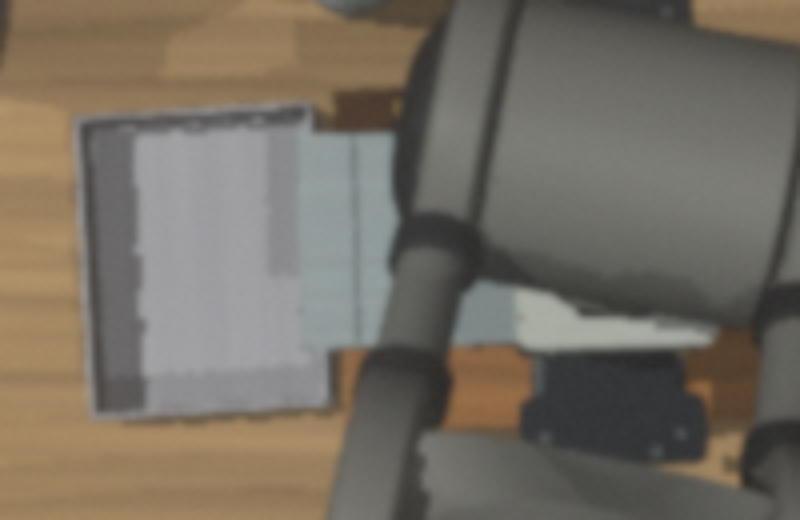

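The blank sits square against the fence, with its leading edge about 16 mm out (176-177 mm in the ledge frame) over the tray. About 9 mm remains.

move_arm --pt "0.03 0 0 0 0 0" --pt "0.06 0 0 0 0 0" --pt "0.08 0 0 0 0 0" --pt "0.09 0 0 0 0 0" --pt "0.09 0 0 0 0 0"

```text
time: 13.2
tool_pos: [0.5445, -0.009, 0.0622]
tool_rot: [-3.141, -0.0, 1.617]
contact_force: [-0.1, -3.8, 1.6]
opening: 0.0399
grip_force: 1.8
```

move_arm --pt "-0.15 0 0 0 0 0" --pt "-0.3 0 0 0 0 0" --pt "-0.3 0 -0.5 0 0 0" --pt "-0.6 0 -1 0 0 0" --pt "-1 0 -1 0 0 0" --pt "-1 0 -1 0 0 0"

```text
time: 13.95
tool_pos: [0.5492, -0.1122, 0.1625]
tool_rot: [3.141, 0.001, 1.613]
contact_force: [0.7, -0.2, 0.2]
opening: 0.0401
grip_force: 0.0
```

move_arm --pt "-0.5 0 0 0 0 0" --pt "-1 -0.3 0 0 0 0" --pt "-1 -0.3 0 0 0 0"

```text
time: 14.32
tool_pos: [0.5219, -0.2131, 0.1613]
tool_rot: [-3.14, -0.001, 1.612]
contact_force: [0.1, 0.9, -0.0]
opening: 0.0399
grip_force: 0.0
```

```bash
python3 -c "
from h import *
go(7,55.5,.0625,np.pi/2)
c=cam('top');print(blank2(c))
I=c['image'][170:300,200:400]; cv2.imwrite('pics/crop4.png',cv2.resize(I,None,fx=4,fy=4)[...,::-1])"
```

```text
t 14.32 ledge xy [ -25.5 -148.2] 0.1613 F [ 0.1  0.9 -0. ] -> [2.038 0.318 0.989] [-0.001 -0.    -0.001]
((array([ 10.4, 126.8]), array([ 95.4, 119. ]), 0.46), array([[-37.8, 186. ],
       [-36.8,  67. ],
       [ 58.6,  67.7],
       [ 57.7, 186.7]], dtype=float32), array([ 270,  202,   68,   56, 3585], dtype=int32))
```

View pics/crop4.png

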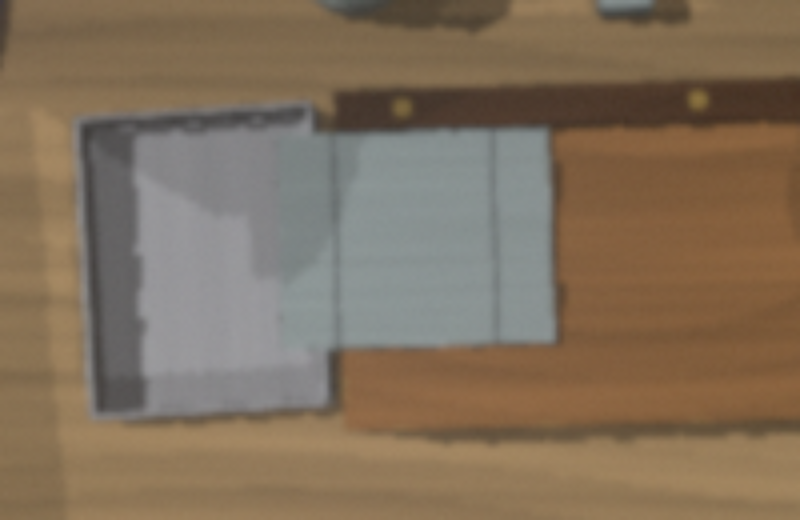

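The scribed line (column 336) lies at the ledge's end (column about 338). The blank is square against the fence, at y ≈ 126 mm (allowed 117-133) and x ≈ 10 mm in the ledge frame. The robot is clear, so I'm handing in.

```bash
python3 -c "
from cell import robot
print(robot.hand_in())"
```

```text
the job is handed in; nothing more can be done
None
```

The job is handed in with no verdict returned; by the last camera measurement, the blank lies flat and square against the fence, with its scribed line at the ledge's tray end and about 26 mm sticking out.

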